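Roll the large solder spool up to its stop

TASK

Two solder spools lie in the sloping two-lane plywood rack, both at its low end. With the fingertips, gently push the larger spool up its own lane and over the crest, so that it comes to rest in the hollow against the tall end stop and cannot roll back. Do not pick it up, and leave the smaller spool and the three things standing around the rack where they are.

Things in the scene. Friction and masses are not known exactly. Their poses are not given: they have to be found in the camera images.
- rack: Fixed plywood rack, 220 x 120 mm, two open-topped lanes side by side. Origin on the table under it; x points uphill along the lanes, from low end to tall end stop; z up. Lane centre lines at y = +30 and -30 mm, each 48 mm wide; side walls and 12 mm divider stand 12 mm above the lane floor. Foot lip across the low end: x = -115 to -105 mm, top 28 mm above the table.
- ramp: Rising part of the lanes, fixed to the rack. Origin on the floor surface at the foot of the slope, midway between lanes: rack x = -105 mm, 18 mm above the table. x runs up the slope (8 degrees), z square to the floor. The slope ends at the crest: rack x = 40 mm, floor 38 mm above the table.
- stop (a point): Middle of the end stop's face, on top: rack x = 95 mm, y = 0, 62 mm above the table. Between the crest and this face the lane floor falls at 12 degrees, so a spool pushed over the crest settles against the stop; the larger spool's centre is then at rack x = 65 mm, 64 mm above the table.
- big_spool: Larger loose solder spool: wire between green flanges, flange diameter 60 mm (wire 54), 43 mm wide, 0.25 to 0.45 kg, smooth (friction about 0.35), rolls freely. Origin at its centre; y is its axle, across the lane; x and z turn as it rolls. Starts in either lane, on the slope against the foot lip, centre at rack x = -86 mm, 51 mm above the table.
- small_spool: The smaller loose solder spool, to be left alone: same make, flange diameter 42 mm, 43 mm wide, in the other lane at the foot. Origin at its centre, y is its axle.
- spare_spool: Bystander: a third spool, 60 mm diameter and 43 mm high, standing on its flange on the table beside the rack, loose. Origin at the centre of its underside.
- tin: Bystander: a closed round aluminium tin, 62 mm diameter, 32 mm high, loose on the table beside the rack. Origin at the centre of its underside.
- pack: Bystander: a small cardboard pack, 55 x 85 x 22 mm, loose on the table beside the rack. Origin at the centre of its underside.
Mind the look-alikes: they are no part of the job. Leave any pink or red look-alike of the big_spool alone.

How it is judged:
By the outcome, as a careful person would: the job done as asked, in the order asked, and still so for the second after the job is handed in, with the robot touching nothing.
It also fails if it takes over 35 s, if anything falls off the work surface, if the arm or the gripper's body presses on something with over 40 N, if the wrist force passes 120 N, or if a joint passes its speed limit or range.

ROBOT

A 6-joint arm with a two-finger parallel gripper is mounted at the origin on the work surface. World frame = base frame: x ahead of the robot, y to its left, z up, the work surface at z = 0. Lengths are in m, angles in rad, forces in N, time in s.
With the tool pointing down it reaches from about 0.325 to 0.875 m from the base axis. Payload 4.4 kg.
Tool frame: the origin (TCP) lies midway between the tips of the shut fingers; the grasp point (between the pads) lies 19 mm behind it; x points along the fingers, y is the direction in which the jaws open and shut, and the axes are right-handed (so a half turn about x gives the same grasp; the last joint's range is limited). The gripper opens to 85 mm and grips with 20 to 120 N. Pads are 22 mm wide; open, the fingers measure 114 mm over their backs; the gripper's body (76 mm by 85 mm) begins 54 mm behind the grasp point. The pads swing forward as they close: fully open they stand 13 mm farther back than shut.
Start: joints at [-1.433, 0.207, 1.542, -0, 1.393, -0.15], TCP at [0.163, -0.551, 0.231] pointing down, gripper open.
Joint ranges: [-2.73, 2.73], [-0.86, 2.22], [0.23, 2.46], [-1.11, 4.25], [0.08, 2.63], [-2.82, 2.82]. Speed limits (rad/s): [2.79, 2.79, 3.14, 3.14, 3.14, 3.14].

INTERFACE

Orientations are given as a unit quaternion [x, y, z, w].
In Python, from workcell import robot gives the robot as it stands. The module is installed in compiled form; this text tells all that it offers. Calls block until the motion is done:
- robot.goto(position, orientation): joint-space move of the TCP to a pose.
- robot.line_to(position, rot=None, velocity=0.15, threshold=None): straight line of the TCP; rot=None keeps the orientation; velocity is the mean speed in m/s. With threshold (N) it stops when the force on the tool has changed by that much, and returns True; else False.
- robot.movej(angles): joint-space move.
- robot.let_go() and robot.gripper_close(strength=None): open the fingers fully, or close them until they stop; strength is the grip in N (None keeps the last).
- robot.dwell(seconds).
- robot.inverse_kinematics(position, orientation): joint angles nearest the present ones, or None.
- robot.snapshot(name): name is "scene" or "top" or "wrist"; returns the picture (400x640x3 uint8, red, green, blue); there is no depth.
- robot.camera_info(name): a dict with "vertical_fov" (degrees; the focal length in pixels is half the picture's height over the tangent of half this angle, whatever the lens; pixels are square), "cx", "cy" (the principal point, pixels), "rvec" (rotation vector, rad) and "tvec" (3), from world to camera coordinates, as OpenCV has them. Camera axes: x right, y down, z forward; pixel columns grow to the right and rows downward; lengths in m; the calibration is good to about 2 mm. A picture is of the moment at which its call begins: read the wrist's pose just before it. camera_info takes no time and is no camera call; for the wrist camera it gives the pose at the moment of the call.
A pose or a line that the arm cannot do raises robot.PlanningError and nothing moves.
- robot.job_done(): hands the job in, once; it reports no verdict.
Readings, each from a call of its own:
- robot.current_time(): time.
- robot.current_joint_pos(): joint angles.
- robot.current_qvel(): joint speeds.
- robot.current_joint_efforts(): joint torques, N m.
- robot.current_eef_pos(): TCP position.
- robot.current_ee_rot(): TCP orientation.
- robot.current_ft_force(): force on the tool from outside, world axes, zero at the start.
- robot.current_ft_torque(): the same for the moment, N m.
- robot.current_finger_gap(): finger opening in m.
Only numpy, scipy, OpenCV 4.12 (cv2) and the standard library are available. Lean on these libraries where they do the work, as an engineer would, in place of code of your own. Each camera call takes 0.05 s, during which the arm holds its last target.

## Working session

There is one attempt and no reset: what is moved stays moved. The work goes in short steps, each a Python script; the robot and the scene stay as the last script left them, time stands still between calls to the robot, and variables do not carry over. Pictures are saved under pics/ and viewed, and the job is handed in when it is done.

```bash
mkdir -p pics
python3 - <<'E'
from workcell import robot
import cv2
for n in("scene","top"):
    cv2.imwrite(f"pics/{n}0.png",robot.snapshot(n)[:,:,::-1]); print(n,robot.camera_info(n))
print(robot.current_ee_rot(),robot.current_time())
E
```

```text
scene {'vertical_fov': 48.921968354998654, 'cx': 313.90786471980954, 'cy': 205.7824109698358, 'rvec': array([ 1.27265849,  2.03798155, -1.07631698]), 'tvec': array([ 0.20348411, -0.22924567,  1.29622974])}
top {'vertical_fov': 43.05615837329211, 'cx': 318.07578009232077, 'cy': 191.16387758356905, 'rvec': array([ 2.15007448, -2.18422411,  0.15414401]), 'tvec': array([0.04428902, 0.59943903, 0.91252951])}
[ 0.69981052  0.10213411 -0.69978628  0.10066296] 0.1
```

View pics/scene0.png

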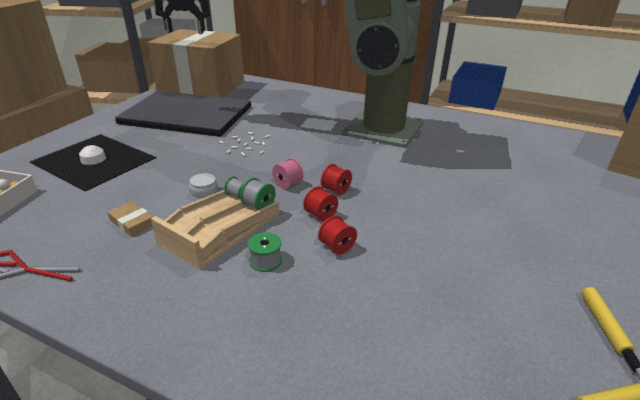

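View pics/top0.png

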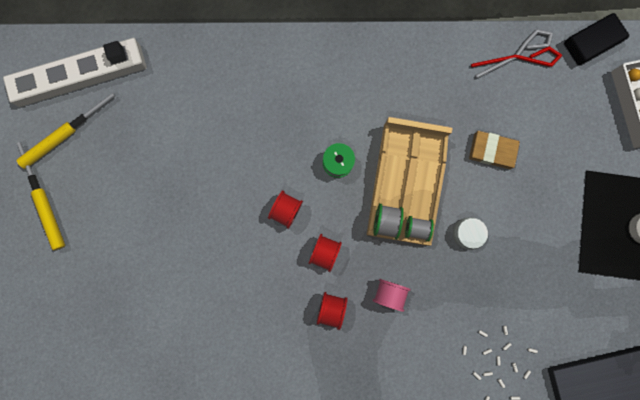

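Candidates for the big spool, in top-view pixels:
- Green-flanged in the rack: (389,221), larger, and (420,229), smaller.
- Green and standing: (339,160), the spare.
- Red or pink look-alikes: (285,209), (325,253), (332,311), (393,295).

The one at (389,221) fits, since it is the larger of the two in the rack. I'll confirm it in an enlarged crop.

```bash
cat > h.py <<'E'
import numpy as np, cv2
from workcell import robot
def cam(n):
    c=robot.camera_info(n); R=cv2.Rodrigues(np.array(c['rvec']))[0]; f=200/np.tan(np.radians(c['vertical_fov']/2))
    return R,np.array(c['tvec']),f,c['cx'],c['cy']
def ray(n,u,v,z,c=None):
    R,t,f,cx,cy=c or cam(n); d=R.T@np.array([(u-cx)/f,(v-cy)/f,1]); o=-R.T@t
    return o+d*(z-o[2])/d[2]
def proj(n,p,c=None):
    R,t,f,cx,cy=c or cam(n); q=R@np.array(p)+t; return np.array([cx+f*q[0]/q[2],cy+f*q[1]/q[2]])
E
python3 - <<'E'
import cv2
a=cv2.imread('pics/top0.png')[105:255,360:460]; cv2.imwrite('pics/topcrop.png',cv2.resize(a,(400,600),interpolation=cv2.INTER_CUBIC))
a=cv2.imread('pics/scene0.png')[165:265,145:295]; cv2.imwrite('pics/scenecrop.png',cv2.resize(a,(750,500),interpolation=cv2.INTER_CUBIC))
E
```

```text
(no output)
```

View pics/topcrop.png

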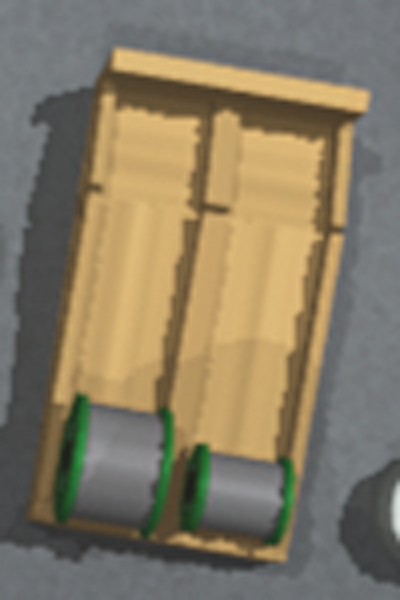

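View pics/scenecrop.png

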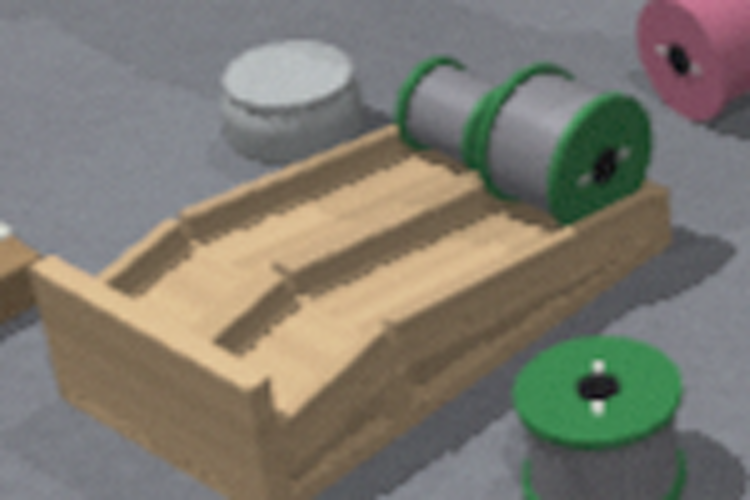

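The crop confirms it: the larger green-flanged grey spool is in the left lane at the foot, top pixel about (389,221). The smaller is in the right lane. Next I'll get the rack pose from its corners.

Run:
```python
from h import *
T=lambda x,y:(360+(x+.5)/4-.5,105+(y+.5)/4-.5)
S=lambda x,y:(145+(x+.5)/5-.5,165+(y+.5)/5-.5)
obs=[((95,60,62),T(108,71)),((95,-60,62),T(365,113)),((-115,60,28),T(32,520)),((-115,-60,28),T(288,559))]
W=[ray('top',*p,z=m[2]/1e3) for m,p in obs]
M=np.array([m for m,_ in obs])/1e3; W=np.array(W); print(W.round(4))
print('widths',np.linalg.norm(W[0]-W[1]),np.linalg.norm(W[2]-W[3]),np.linalg.norm((W[0]+W[1]-W[2]-W[3])[:2])/2)
a=M[:,:2]-M[:,:2].mean(0); b=W[:,:2]-W[:,:2].mean(0)
th=np.arctan2((a[:,0]*b[:,1]-a[:,1]*b[:,0]).sum(),(a*b).sum())
c,s=np.cos(th),np.sin(th);R=np.array([[c,-s],[s,c]]);t=W[:,:2].mean(0)-R@M[:,:2].mean(0)
print('th',th,np.degrees(th),'t',t, 'res',(W[:,:2]-(M[:,:2]@R.T+t)).round(4))
np.savez('rack.npz',R=R,t=t,th=th)
def w(x,y,z): return np.r_[R@np.array([x,y])/1e3+t,z/1e3]
a=cv2.imread('pics/top0.png');b=cv2.imread('pics/scene0.png')
pts=[(95,60,62),(95,-60,62),(-115,60,28),(-115,-60,28),(-86,30,51),(-86,8.5,51),(-86,51.5,51),(-86,30,81),(40,0,50),(40,60,50),(40,-60,50),(95,0,62)]
def draw(im,n,x0,y0,k,wd,ht):
    im=cv2.resize(im[y0:y0+ht,x0:x0+wd],None,fx=k,fy=k,interpolation=cv2.INTER_CUBIC)
    for p in pts:
        u=proj(n,w(*p)); cv2.circle(im,(int((u[0]-x0+.5)*k),int((u[1]-y0+.5)*k)),3,(255,0,255),1)
    return im
cv2.imwrite('pics/ov1.png',draw(a,'top',360,105,4,100,150));cv2.imwrite('pics/ov2.png',draw(b,'scene',145,165,5,150,100))
# bystanders
for nm,u,v,z in(('spare',339,160,.043),('tin',472,234,.032),('pack',496,149,.022),('pink',393,295,.03),('red',325,253,.03)):
    p=ray('top',u,v,z); print(nm,p.round(3),'rack',(R.T@(p[:2]-t)).round(3))
```

```text
[[ 0.7237 -0.0941  0.062 ]
 [ 0.7023 -0.213   0.062 ]
 [ 0.5178 -0.0567  0.028 ]
 [ 0.4976 -0.1762  0.028 ]]
widths 0.1208222257662537 0.12118706377894589 0.20862446717969524
th -0.17712348324404076 -10.14842804253969 t [ 0.62020421 -0.13676296] res [[-0.0006  0.0004]
 [-0.0008 -0.0004]
 [ 0.0002  0.0007]
 [ 0.0012 -0.0007]]
spare [ 0.658 -0.005  0.043] rack [0.014 0.136]
tin [ 0.516 -0.252  0.032] rack [-0.083 -0.132]
pack [ 0.679 -0.311  0.022] rack [ 0.088 -0.161]
pink [ 0.406 -0.1    0.03 ] rack [-0.217 -0.002]
red [0.485 0.024 0.03 ] rack [-0.161  0.134]
```

View pics/ov1.png

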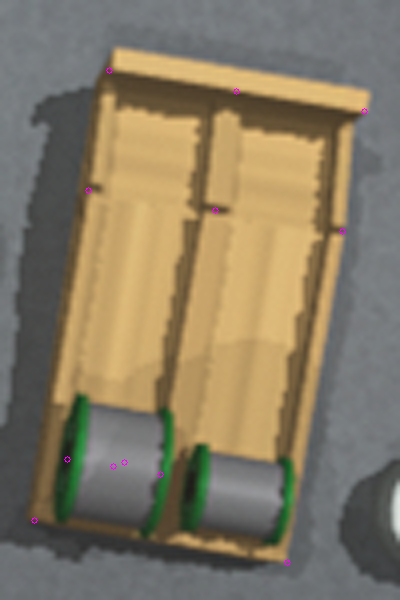

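View pics/ov2.png

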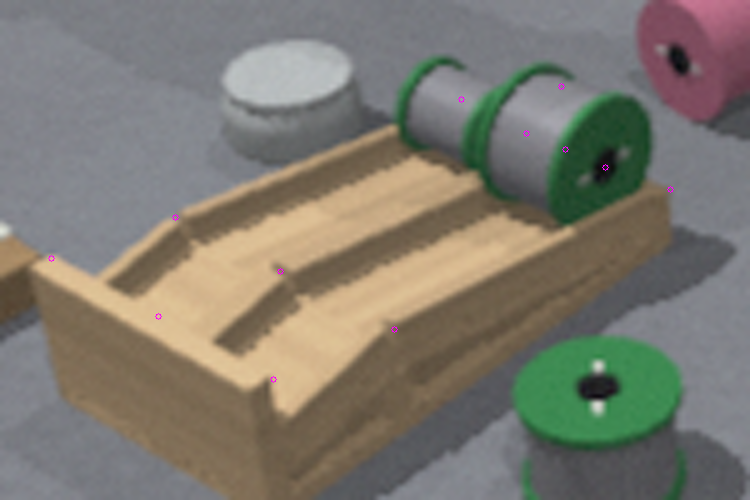

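The overlay matches the wall kinks, stop corners and spool in both views. The big spool is in the lane at y = +30, and the rack yaw is -10.1°. I'll push with shut fingers between the flanges, with the tips just below axle height.

```bash
cat >> h.py <<'E'
from scipy.spatial.transform import Rotation as Ro
D=np.load('rack.npz') ; 
def w(x,y,z): return np.r_[D['R']@np.array([x,y])/1e3+D['t'],z/1e3]
def quat(s):
    ux=np.r_[D['R'][:,0],0]*s; d=np.array([0,0,-1.]); return Ro.from_matrix(np.c_[d,ux,np.cross(d,ux)]).as_quat()
def snap(n,f,box=None,k=1):
    im=robot.snapshot(n)[:,:,::-1]
    if box: im=im[box[1]:box[3],box[0]:box[2]]
    cv2.imwrite('pics/'+f,cv2.resize(im,None,fx=k,fy=k,interpolation=cv2.INTER_CUBIC))
E
python3 - <<'E'
from h import *
for s in(1,-1):
    print(s,robot.inverse_kinematics(w(-140,30,200),quat(s)))
s=min((1,-1),key=lambda s:abs(robot.inverse_kinematics(w(-140,30,200),quat(s))[5]))
print(s)
robot.gripper_close(20); print(robot.current_finger_gap())
robot.goto(w(-140,30,200),quat(s))
robot.line_to(w(-140,30,43),velocity=.1,threshold=8)
print(robot.current_eef_pos(),w(-140,30,43),robot.current_ft_force(),robot.current_time())
snap('scene','s1.png',(130,130,330,270),4);snap('top','t1.png',(340,100,480,260),4)
E
```

```text
1 [-3.42879670e-01  6.40065911e-02  1.76983053e+00 -4.44089210e-16
  1.30775553e+00 -1.65756187e-01]
-1 NoneTraceback (most recent call last):
  File "<stdin>", line 4, in <module>
  File "<stdin>", line 4, in <lambda>
TypeError: 'NoneType' object is not subscriptable
```

Run:
```python
from h import *
robot.gripper_close(20); print(robot.current_finger_gap())
robot.goto(w(-140,30,200),quat(1))
print(robot.line_to(w(-140,30,43),velocity=.1,threshold=8))
print(robot.current_eef_pos(),w(-140,30,43),robot.current_ft_force(),robot.current_time())
snap('scene','s1.png',(130,130,330,270),4);snap('top','t1.png',(340,100,480,240),4)
```

```text
0.0001216673255650088
False
[ 0.48831734 -0.08279987  0.04367431] [ 0.48768053 -0.08256449  0.043     ] [0.49521992 0.6197647  0.32454992] 4.6333
```

View pics/s1.png

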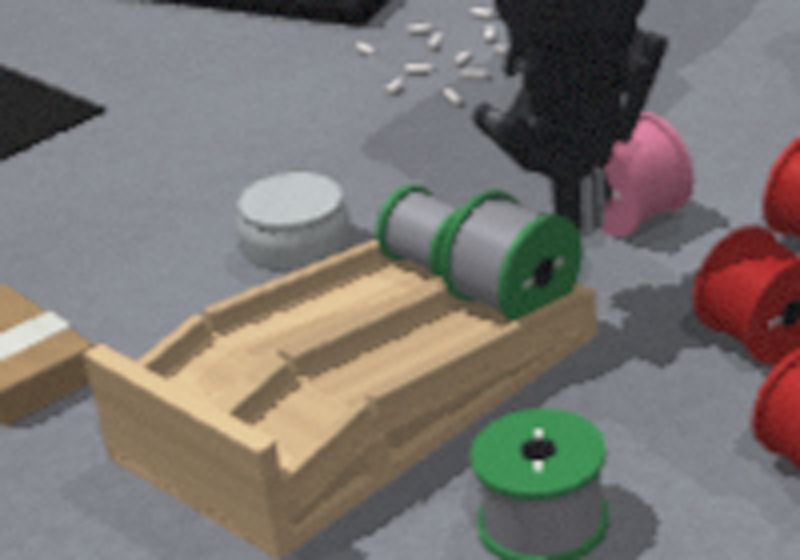

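View pics/t1.png

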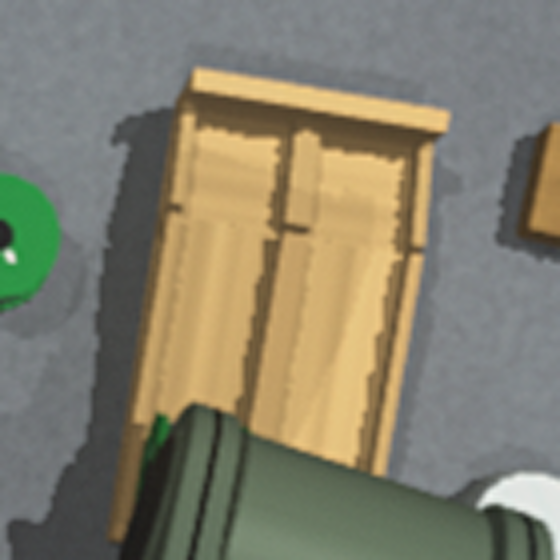

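The tips are behind the spool, at crop (578,230). The gripper's front knuckle at (500,120) bulges toward the spool's top, so I'll lean the tool back about 10°, square to the ramp, for clearance. Then I'll make contact gently.

```bash
cat >> h.py <<'E'
A=np.radians(10)
def quatA():
    e=np.r_[D['R'][:,0],0]; z=np.array([0,0,1.]); d=np.sin(A)*e-np.cos(A)*z; y=np.cos(A)*e+np.sin(A)*z
    return Ro.from_matrix(np.c_[d,y,np.cross(d,y)]).as_quat()
def tcp(x,z,off=0,tip=4):   # spool centre -> TCP
    L=41.5+off; return w(x-L*np.cos(A)+tip*np.sin(A),30,z-L*np.sin(A)-tip*np.cos(A))
E
python3 - <<'E'
from h import *
p=tcp(-86,51,12);print(p, w(-140,30,43))
robot.line_to(w(-150,30,70),velocity=.1)
robot.line_to(tcp(-86,51,25)+[0,0,.01],rot=quatA(),velocity=.08)
robot.line_to(p,velocity=.08)
f0=robot.current_ft_force()
print(f0,robot.current_eef_pos(),robot.current_time())
hit=robot.line_to(tcp(-86,51,-6),velocity=.03,threshold=1.5)
e=robot.current_eef_pos();print(hit,e,'rack',(D['R'].T@(e[:2]-D['t'])),np.linalg.norm((e-p)),robot.current_ft_force()-f0,robot.current_time())
snap('scene','s2.png',(130,130,330,270),4)
E
```

```text
[ 0.4896565  -0.08291819  0.03777059] [ 0.48768053 -0.08256449  0.043     ]
[ 0.243968   -0.17300817  0.06153382] [ 0.49094972 -0.08333445  0.03823807] 5.9667
False [ 0.50697775 -0.08597766  0.04077356] rack [-0.12040329  0.03004038] 0.017843876839642572 [-0.11917606  0.06586819 -1.00860113] 6.7167
```

View pics/s2.png

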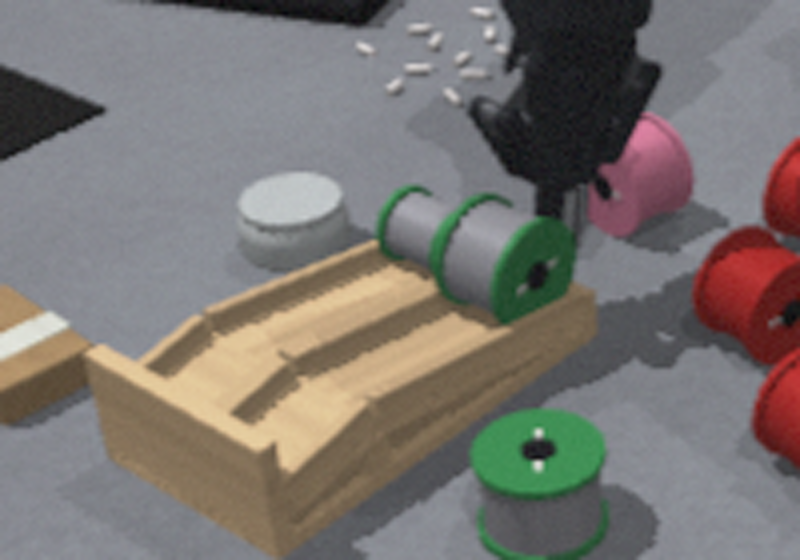

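Contact is made. The spool has started rolling (hub from (545,272) to (537,275)) at about 1 N. I'll push to mid-slope and check.

Run:
```python
from h import *
zc=lambda x:51+(x+86)*np.tan(np.radians(8))
print(robot.line_to(tcp(-30,zc(-30)),velocity=.04,threshold=15),robot.current_ft_force(),robot.current_eef_pos()-tcp(-30,zc(-30)),robot.current_time())
snap('scene','s3.png',(130,130,330,270),4)
```

```text
False [-0.51178398  0.46924671 -0.57956958] [-1.76694029e-04  4.03609695e-05 -1.05089943e-04] 8.1833
```

View pics/s3.png

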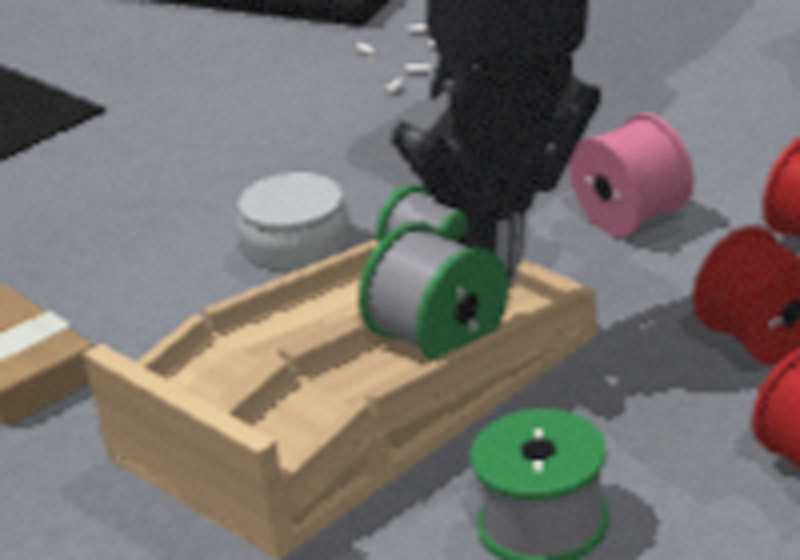

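The spool rolls smoothly up its lane, hub now at (467,306), and the small spool hasn't moved. On over the crest, slowly.

Run:
```python
from h import *
zc=lambda x:51+(x+86)*np.tan(np.radians(8))
print(robot.line_to(tcp(28,zc(28)),velocity=.04,threshold=15),robot.current_ft_force(),robot.current_time())
print(robot.line_to(tcp(56,67.5),velocity=.025,threshold=8),robot.current_ft_force(),robot.current_time())
robot.dwell(.5)
snap('scene','s4.png',(130,130,330,270),4)
```

```text
False [-0.44988157  0.26821918  0.37235249] 9.85
False [ 0.28937425  0.06778626 -0.41987369] 11.1167
```

View pics/s4.png

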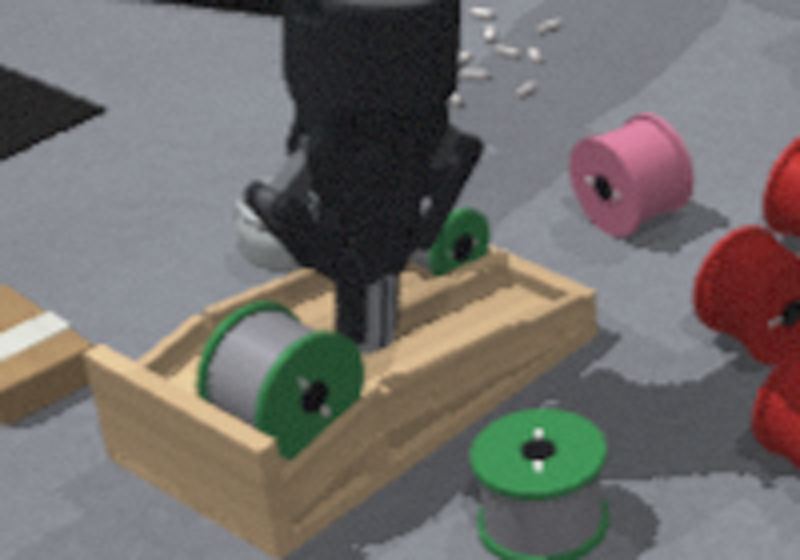

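The spool has dropped over the crest into the hollow, hub at (315,397). I'll back off, lift clear and verify.

Run:
```python
from h import *
zc=lambda x:51+(x+86)*np.tan(np.radians(8))
p=tcp(25,zc(35));robot.line_to(p,velocity=.06)
robot.line_to(p+[0,0,.15],velocity=.12)
robot.movej([-1.433,0.207,1.542,0,1.393,-0.15])
snap('scene','s5.png',(130,130,330,270),4);snap('top','t5.png',(320,90,520,260),4)
for p in((65,8.5,64),(65,51.5,64)): print(proj('scene',w(*p)).round(1),(4*(proj('scene',w(*p))-[130,130])).round(),(4*(proj('top',w(*p))-[320,90])).round())
robot.dwell(.3)
a=robot.snapshot('top').astype(int)
b=cv2.imread('pics/top0.png')[:,:,::-1].astype(int)
d=(abs(a-b).max(2)>40).astype(np.uint8)
n,_,st,_=cv2.connectedComponentsWithStats(d)
print([s.tolist() for s in st[1:] if s[4]>15]); print(robot.current_time())
```

```text
[192.3 220.6] [249. 363.] [369. 208.]
[208.8 229.2] [315. 397.] [277. 193.]
[[382, 122, 36, 42, 1061], [361, 137, 11, 29, 114], [368, 203, 36, 37, 987], [352, 212, 30, 33, 195]]
16.4333
```

View pics/s5.png

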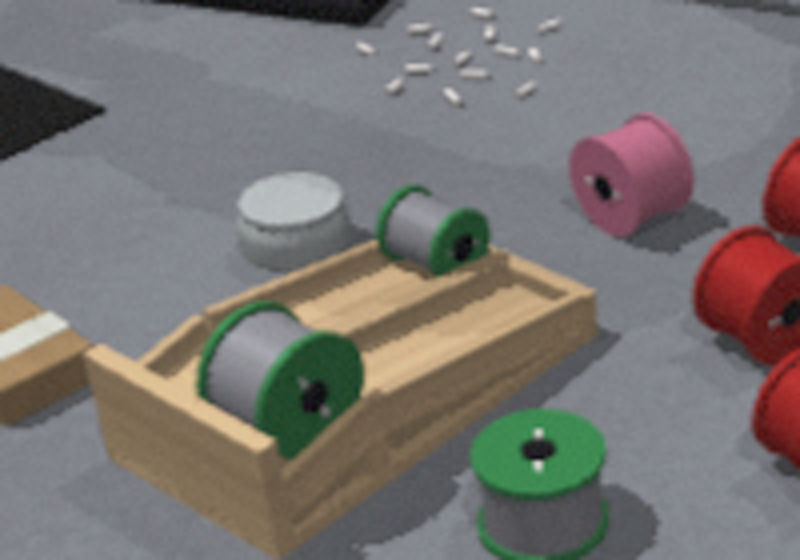

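View pics/t5.png

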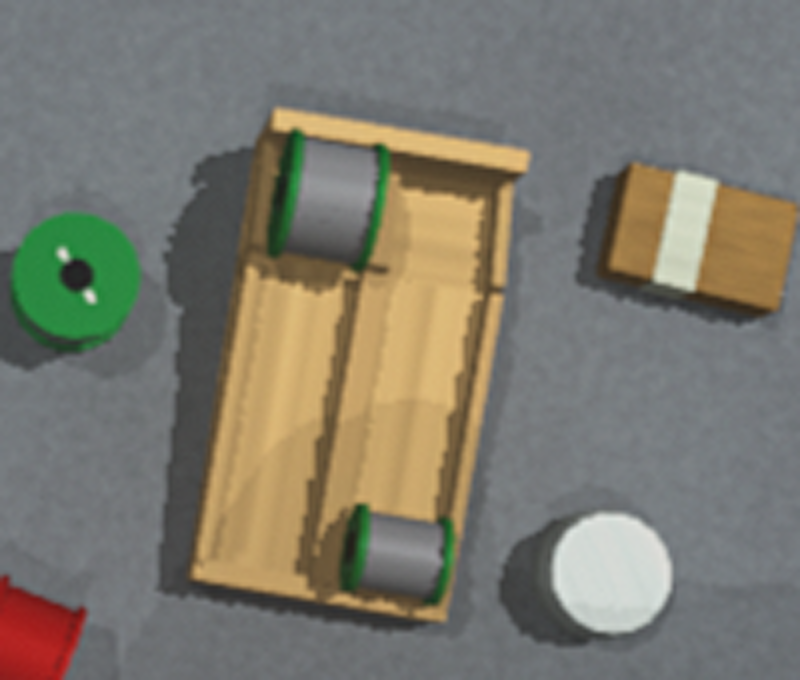

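The hub is at (315,397) in the scene crop, the pixel predicted for the rest position. The only changes in the top view are the big spool and its shadow, so I'm handing the job in.

```bash
python3 -c "
from workcell import robot
robot.job_done()"
```

```text
the job is handed in; nothing more can be done
```

The larger green-flanged spool now rests in the hollow against the tall end stop, and the job is handed in. I pushed it there with shut fingertips, up its own lane and over the crest, without picking it up.

- **Rest position:** in the last scene picture its hub is at the pixel predicted for the rest position (rack x = 65 mm, 64 mm above the table). It was in the same place before and after the arm backed away.
- **Everything else:** comparing the first and last top views showed only the big spool and its shadow changed. The small spool, spare spool, tin, pack and the red and pink look-alikes did not move.
- **Force and time:** tool-force readings stayed around 1 N, and the clock read about 16.4 s, under the 35 s limit.

No check failed or disagreed. The only adjustment was leaning the tool back 10° before pushing, so the gripper's knuckle would clear the top of the spool.

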